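Cover the pack on charge and check the interlock

TASK

The larger of the two battery packs is going on charge: push the charging box's flat metal cover by its raised ridge until it is fully home over the bay that holds the larger pack, leaving the smaller pack's bay open. Then check the interlock switch: press its roller lever down by hand until it clicks, about half-way down its travel, without forcing it to its stop, and let it spring back up. Do not touch the packs, and leave the bit case, phone, drone and screwdriver where they lie.

Things in the scene. Friction and masses are not known exactly. Their poses are not given: they have to be found in the camera images.
- box: Two-bay battery charging box of grey plastic, fixed to the bench, 225 mm long (its y) x 86 mm wide over the rails (its x), top of the rails and end stops 53 mm above the bench. Origin: centre of the underside; z up. Two open-topped bays in line along y, one on the +y side and one on the -y side, each 100 mm (y) x 62 mm (x), floor 6 mm above the bench, centred 52.5 mm from the origin. It holds one pack in each bay; which pack is in which bay varies.
- cover (a joint): Position (m) of the cover along the box's +y axis. The cover is a flat aluminium plate 108 mm (y) x 72 mm (x) x 4 mm, its top 49 mm above the bench, that slides between the box's two end stops; it covers one bay at a time. 0 = half-way, +0.0525 = fully home over the +y bay, -0.0525 = fully home over the -y bay. It starts near the middle, hiding part of both bays. About 2 N of sliding friction, no spring: it stays where it is left.
- ridge (a point): Centre of the raised straight ridge across the middle of the cover, the place to push: 50 mm long along the box's x, 10 mm thick along the box's y, standing 17 mm above the plate (from 49 to 66 mm above the bench; this point is 58 mm above the bench). Moves with the cover; axes as the box's.
- big_pack_center (a point): Centre of the larger battery pack: black block 76 x 36 x 30 mm with a yellow label over most of its top, lying flat in one bay with its length roughly along the box's y. Its top is 13 mm below the top of the cover. Not to be touched.
- small_pack_center (a point): Centre of the smaller battery pack: black block 48 x 24 x 18 mm with a yellow label over most of its top, lying flat in the other bay. Not to be touched.
- switch: Roller-lever limit switch: aluminium housing 36 (x) x 40 (y) mm, top 75 mm above the bench, on a dark steel base plate 90 x 60 mm fixed to the bench. Origin: centre of the underside; z up. The lever's pivot is 62 mm above the bench on the housing's -x face; the lever points to the switch's +y, beyond the housing's side, and slopes upward at rest.
- lever (a joint): Angle (rad) of the lever, 0 = sprung up at rest, growing as the roller is pushed down. It clicks at 0.28 rad; hard stop at 0.65 rad; beyond 0.55 rad it is being forced. Sprung back to 0 when let go; about 1.5 N at the roller to start moving and 3 to 5 N at 0.3 to 0.5 rad.
- roller (a point): Centre of the black roller, 18 mm diameter and 14 mm wide (axis along the switch's x), at the end of the 60 mm lever. At rest it is 83 mm above the bench (top of the roller at 92 mm), 56 mm along the switch's +y and 35 mm along its -x from the switch's origin. It clicks when the roller has gone down 16 mm; at 0.40 rad it has gone down 24 mm; forced below 32 mm; hard stop at 38 mm.
- bit_case: Grey screwdriver bit case 80 x 150 x 18 mm lying on the bench beyond the work, at the right. Origin: centre of its underside. Bystander.
- phone: Black phone 75 x 155 x 8 mm lying on the bench beyond the work, at the left. Origin: centre of its underside. Bystander.
- drone: Small quadcopter with white propeller guards, about 190 x 190 x 28 mm, at the robot's left. Origin: centre of its underside. Bystander.
- driver: Screwdriver lying on the bench at the robot's right, length along its x. Bystander.

How it is judged:
On the way, in this order (a step that is already met when the one before it is completed fails the run):
1. the cover is fully home over the larger pack's bay (((y of big_pack_center in the frame of box above 0 m and value of joint cover above 0.0485 m) or (y of big_pack_center in the frame of box below 0 m and value of joint cover below -0.0485 m))), for 0.2 s.
2. the roller lever is pressed until it clicks (value of joint lever above 0.28 rad), for 0.04 s.
At the end, for the whole second after the job is handed in: The cover is within 4 mm of its end stop over the bay with the larger pack, both packs lie in their bays, and the roller lever has sprung back up (under 0.06 rad) (((y of big_pack_center in the frame of box above 0 m and value of joint cover above 0.0485 m) or (y of big_pack_center in the frame of box below 0 m and value of joint cover below -0.0485 m)) and value of joint lever below 0.06 rad and height (world z) of each of big_pack_center, small_pack_center below 0.03 m); the robot touches nothing.
It fails at once if the lever is forced near its hard stop (beyond 0.55 rad) (value of joint lever above 0.55 rad).
It fails at once if the robot touches a battery pack ((contact force between big_pack and the fingers above 0.5 N or contact force between big_pack and the arm above 0.5 N) or (contact force between small_pack and the fingers above 0.5 N or contact force between small_pack and the arm above 0.5 N)).
It fails at once if a bystander is shifted by more than 15 mm (distance of any of bit_case, phone, drone, driver from where it was at the start of the episode above 0.015 m).
It also fails if it takes over 38 s, if anything falls off the work surface, if the arm or the gripper's body presses on something with over 40 N, if the wrist force passes 120 N, or if a joint passes its speed limit or range.

ROBOT

A 7-joint arm with a two-finger parallel gripper is mounted at the origin on the work surface. World frame = base frame: x ahead of the robot, y to its left, z up, the work surface at z = 0. Lengths are in m, angles in rad, forces in N, time in s.
With the tool pointing down it reaches from about 0.4 to 0.875 m from the base axis. Payload 19.3 kg.
Tool frame: the origin (TCP) lies midway between the tips of the shut fingers; the grasp point (between the pads) lies 19 mm behind it; z points along the fingers, y is the line along which they close (so a half turn about z gives the same grasp; the last joint's range is limited). The gripper opens to 85 mm and grips with 20 to 120 N. Pads are 22 mm wide; open, the fingers measure 114 mm over their backs; the gripper's body (76 mm by 85 mm) begins 54 mm behind the grasp point. The pads swing forward as they close: fully open they stand 13 mm farther back than shut.
Start: joints at [1.034, 0.521, -0.036, 1.599, 0.021, 1.021, -0.113], TCP at [0.281, -0.558, 0.231] pointing down, gripper open.
Joint ranges: [-2.91, 2.91], [-0.3, 2.13], [-1.5, 1.42], [0.17, 2.43], [-1.26, 4.41], [0.16, 1.93], [-2.52, 2.52]. Speed limits (rad/s): [1.89, 1.89, 2.39, 2.39, 3.01, 3.01, 3.01].

INTERFACE

Orientations are given as [roll, pitch, yaw] about the fixed x, y, z axes, in that order (R = Rz(yaw) Ry(pitch) Rx(roll)).
In Python, from workcell import * gives the robot as it stands.
- The arm moves only by the shell command python3 -m creep 'ROWS' [FORCE]. ROWS is JSON, a list that holds one entry, the list of rows, each a list of 7 numbers: the closure, from -1 (fully open) to 1 (shut), then the shift along the tool's x, y, z in m, then the turn, a rotation vector about the tool's x, y, z in degrees. A call has 1 to 10 rows; each row shifts and turns the commanded pose from where the row before left it, along the tool's axes as they then stand; what a row does not reach is not made up. A row lasts 1/10 s, in which the tool goes at most 50 mm and 8.59 degrees, less where a joint would pass 70% of its speed; a pose out of reach is approached as far as the arm can. A call is refused whole if a number of a shift passes 0.05 or a number of a turn 8.59, either way. A call with a gripper value outside its range is refused whole. The fingers move at their own pace and stop on an object; FORCE is the grip in N (left out, the last holds). Time passes only in rows, so rows that do not move let the fingers close. It gives the time, the measured TCP pose, the force, the opening and the grip force at its end, in the units of the state.
- observe(): the state, without advancing time (a new reading comes with each control period).
- grab_frame(name): name is "side" or "top" or "wrist"; returns a dict with "image" (480x640x3 uint8, red, green, blue), "range_z" (480x640 float32, m along the optical axis (not along the pixel's ray), 0 where there is no reading), "fx", "fy", "cx", "cy" (pixels), "R" (3x3) and "t" (3): a world point X has camera coordinates R X + t; the wrist camera has in their place "T_tool_cam" (4x4, takes a point from camera to tool coordinates, whose origin is the TCP and whose axes are the flange's). Camera axes: x right, y down, z forward; pixel columns grow to the right and rows downward; lengths in m; the calibration is good to about 2 mm. A picture is of the moment at which its call begins: read the wrist's pose just before it.
- job_done(): hands the job in; it is judged then, once.
Trained networks look in a picture, given as the dict that the camera call returned (one of the last four; its "shot" number tells which), for a name from the list of things; names that differ only in an ending like _2 or _b are one class to them, and where a whole thing is asked for, a point or a joint stands for the part that bears it (a point fixed in the world has none). Each returns a list of dicts, best first, with "confidence" (0 to 1); they miss things now and then, are a little off and sometimes report something else, mostly with a low value. They report only what shows in the picture. A call takes as long as a camera call.
- find_in(picture, thing): "extent" ([centre column, centre row, width, height] in pixels, round what is visible of it).
- outline_of(picture, thing): "region" (480x640 bool, what is visible of it) and "extent" ([centre column, centre row, width, height] in pixels, round what is visible of it).
- tip_of(picture, thing): "position" ([column, row] in pixels: a listed point, or the origin of a listed thing).
The state is a dict: "clock": time; "qpos": joint angles; "qd": joint speeds; "joint_efforts": joint torques, N m; "position": TCP position; "tool_rot": TCP orientation; "force": force on the tool from outside, world axes, zero at the start; "moment": the same for the moment, N m; "grip_width": finger opening in m; "finger_force": force on a finger pad.
Only numpy, scipy, OpenCV 4.12 (cv2) and the standard library are available. Lean on these libraries where they do the work, as an engineer would, in place of code of your own. Each camera call takes 0.05 s, during which the arm holds its last target. There are 200 camera calls.

## Working session

There is one attempt and no reset: what is moved stays moved. The work goes in short steps, Python scripts to look and compute and a shell command to move; the robot and the scene stay as the last step left them, time stands still between calls to the robot, and variables do not carry over. Pictures are saved under pics/ and viewed, at most 10 in all, crops included, and the job is handed in when it is done.

```bash
mkdir -p pics; cat > h.py <<'E'
from workcell import *
import numpy as np, cv2
def w(p,u,v,z=None):
    K=np.array([[p["fx"],0,p["cx"]],[0,p["fy"],p["cy"]],[0,0,1]]);R=np.array(p["R"]);t=np.array(p["t"])
    d=R.T@np.linalg.solve(K,[u,v,1.]);o=-R.T@t
    if z is None:
        r=p["range_z"][int(round(v)),int(round(u))]; return o+d*r
    return o+d*(z-o[2])/d[2]
E
python3 - <<'E'
from h import *
np.set_printoptions(precision=4,suppress=True)
s=observe();print(s["position"],s["tool_rot"],s["clock"],s["grip_width"])
for n in ("top","side"):
    p=grab_frame(n);cv2.imwrite(f"pics/{n}.png",p["image"][:,:,::-1])
    print(n,-np.array(p["R"]).T@np.array(p["t"]))
    for k,z in (("box",0),("ridge",.058),("big_pack_center",.021),("small_pack_center",.015),("switch",0),("roller",.083)):
        for r in tip_of(p,k)[:2]:
            u,v=r["position"];print(k,round(r["confidence"],2),np.round([u,v]),w(p,u,v,z),w(p,u,v))
E
```

```text
[ 0.2811 -0.5579  0.2307] [-3.1405  0.0001  0.4668] 0.0 0.08497989677253617
top [0.3341 0.0191 1.3983]
box 0.84 [265. 282.] [0.4931 0.1645 0.    ] [0.4881 0.16   0.0433]
ridge 0.88 [253. 281.] [0.4907 0.1872 0.058 ] [0.4898 0.1862 0.0662]
small_pack_center 0.54 [290. 280.] [0.4967 0.1042 0.015 ] [0.4954 0.1036 0.0261]
switch 0.85 [398. 249.] [ 0.5677 -0.161   0.    ] [ 0.5598 -0.1548  0.0475]
roller 0.67 [395. 270.] [ 0.5047 -0.141   0.083 ] [ 0.5035 -0.1399  0.0919]
side [0.1405 0.6398 0.9457]
box 0.62 [329. 307.] [0.4981 0.1602 0.    ] [0.4769 0.1886 0.0559]
ridge 0.76 [325. 304.] [0.4877 0.1879 0.058 ] [0.4871 0.1888 0.0597]
big_pack_center 0.65 [325. 322.] [0.4744 0.2064 0.021 ] [0.4637 0.2202 0.0504]
small_pack_center 0.42 [338. 286.] [0.5101 0.1092 0.015 ] [0.5056 0.1157 0.0263]
switch 0.89 [385. 209.] [ 0.5656 -0.1832  0.    ] [ 0.5513 -0.1554  0.0319]
switch 0.49 [439. 160.] [ 0.5466 -0.4536  0.    ] [ 0.5462 -0.4526  0.0009]
roller 0.59 [401. 208.] [ 0.4969 -0.1382  0.083 ] [ 0.494  -0.132   0.0899]
roller 0.33 [320. 323.] [0.4577 0.2428 0.083 ] [0.4704 0.227  0.0486]
```

```bash
python3 -c "
import cv2
a=cv2.imread('pics/top.png')[200:350,190:450];b=cv2.imread('pics/side.png')[150:400,230:500]
cv2.imwrite('pics/topc.png',cv2.resize(a,(780,450),interpolation=2));cv2.imwrite('pics/sidec.png',cv2.resize(b,(648,600),interpolation=2))"
```

```text
(no output)
```

View pics/topc.png

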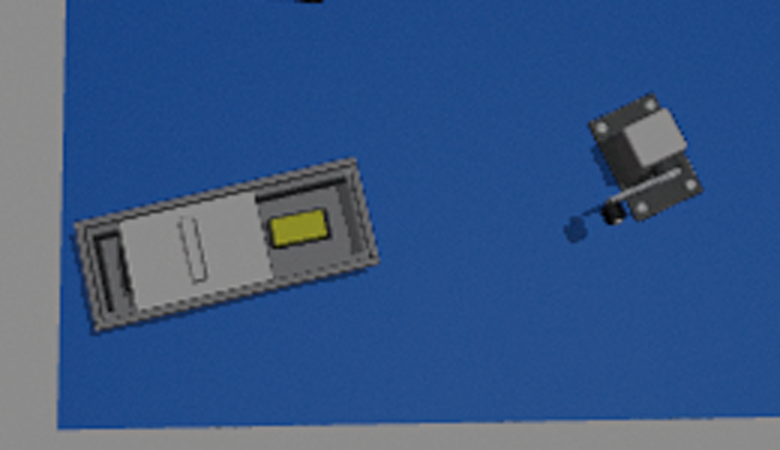

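View pics/sidec.png

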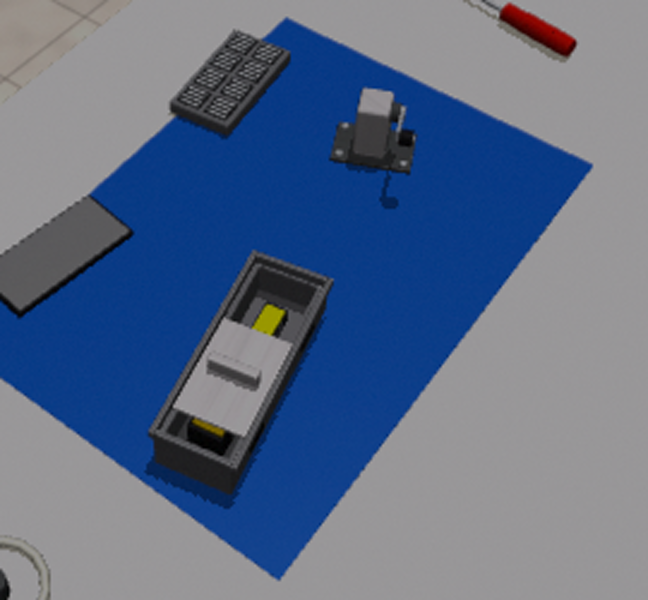

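View pics/top.png

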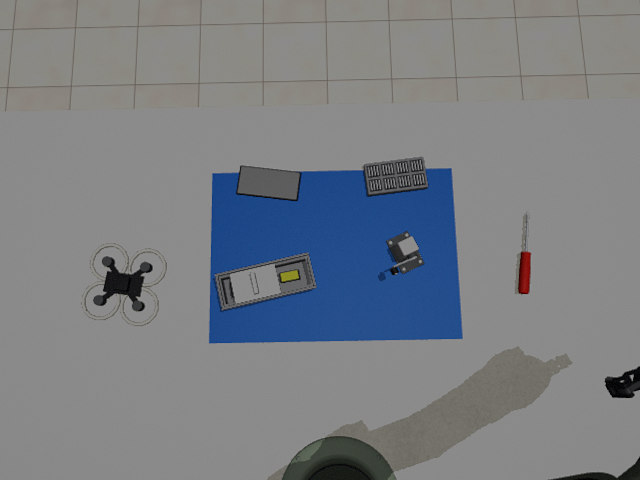

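The pictures show the small pack fully visible in the right (world −y) bay at crop (300,227). The big pack is under the cover's left edge, at side crop (209,430). So the cover goes left, towards world +y. Next I'll measure the axes from depth.

```bash
python3 - <<'E'
from h import *
np.set_printoptions(precision=4,suppress=True)
p=grab_frame("top")
K=np.array([[p["fx"],0,p["cx"]],[0,p["fy"],p["cy"]],[0,0,1]]);R=np.array(p["R"]);t=np.array(p["t"])
v,u=np.mgrid[:480,:640];ray=np.stack([u,v,np.ones_like(u)],-1)@np.linalg.inv(K).T
X=(ray*p["range_z"][...,None]-t)@R
def rect(n,x0,x1,y0,y1,z0,z1):
    m=(X[...,0]>x0)&(X[...,0]<x1)&(X[...,1]>y0)&(X[...,1]<y1)&(X[...,2]>z0)&(X[...,2]<z1)&(p["range_z"]>0)
    P=X[m];r=cv2.minAreaRect(P[:,:2].astype(np.float32)*1000);print(n,m.sum(),r,np.median(P,0))
    b=cv2.boxPoints(r);print(b.round().tolist())
rect("box",.4,.6,.0,.32,.035,.08)
rect("ridge",.4,.6,.0,.32,.058,.08)
rect("big?",.4,.6,.24,.29,.028,.040)
rect("small",.4,.6,.05,.14,.018,.030)
rect("housing",.52,.65,-.25,-.08,.07,.08)
rect("base",.45,.65,-.25,-.08,.003,.02)
rect("roller",.45,.53,-.25,-.08,.08,.1)
s=observe();print(s["position"],s["clock"])
E
```

```text
box 2567 ((492.1729431152344, 158.58059692382812), (87.81646728515625, 225.00491333007812), 12.242046356201172) [0.487  0.1762 0.0497]
[[425.0, 259.0], [473.0, 39.0], [559.0, 58.0], [511.0, 278.0]]
ridge 128 ((491.5273742675781, 157.48959350585938), (84.44145965576172, 222.73402404785156), 12.498880386352539) [0.4867 0.183  0.0644]
[[426.0, 257.0], [474.0, 40.0], [557.0, 58.0], [509.0, 275.0]]
big? 45 ((476.9896240234375, 250.6097869873047), (67.61125946044922, 23.412899017333984), 7.609238147735596) [0.4792 0.2557 0.0347]
[[442.0, 258.0], [445.0, 235.0], [512.0, 243.0], [509.0, 267.0]]
small 223 ((516.0187377929688, 98.80860900878906), (42.53901290893555, 71.0718994140625), 12.147080421447754) [0.5068 0.1045 0.0246]
[[488.0, 129.0], [503.0, 60.0], [544.0, 69.0], [529.0, 138.0]]
housing 285 ((552.2469482421875, -166.32994079589844), (49.771873474121094, 62.97944641113281), 23.401784896850586) [ 0.5599 -0.1755  0.0748]
[[517.0, -147.0], [542.0, -205.0], [588.0, -185.0], [563.0, -128.0]]
base 1586 ((549.7940673828125, -164.91378784179688), (169.38296508789062, 200.05764770507812), 89.8257064819336) [ 0.5437 -0.1615  0.0047]
[[450.0, -249.0], [650.0, -250.0], [650.0, -81.0], [450.0, -80.0]]
roller 72 ((513.9238891601562, -143.9083251953125), (17.982107162475586, 40.94910430908203), 55.18268966674805) [ 0.5071 -0.1393  0.088 ]
[[492.0, -140.0], [526.0, -163.0], [536.0, -148.0], [502.0, -125.0]]
[ 0.2812 -0.5581  0.2313] 0.75
```

```bash
python3 -m creep '[[[1,0,0,0,0,0,7.2],[1,0,0,0,0,0,7.2],[1,0.0275,-0.027,0,0,0,0],[1,0.0275,-0.027,0,0,0,0],[1,0.0275,-0.027,0,0,0,0],[1,0.0275,-0.027,0,0,0,0],[1,0.0275,-0.027,0,0,0,0],[1,0.0275,-0.027,0,0,0,0],[1,0.0275,-0.027,0,0,0,0],[1,0.0275,-0.027,0,0,0,0]]]'
```

```text
clock: 1.75
position: [0.4507, -0.2987, 0.2315]
tool_rot: [3.141, -0.0, 0.215]
force: [0.6, -0.4, -1.2]
grip_width: 0.0001
finger_force: 0.0
```

```bash
python3 -m creep '[[[1,0.0138,-0.0422,0.005,0,0,0],[1,0.0138,-0.0422,0.005,0,0,0],[1,0.0138,-0.0422,0.005,0,0,0],[1,0.0138,-0.0422,0.005,0,0,0],[1,0.0138,-0.0422,0.005,0,0,0],[1,0.0138,-0.0422,0.005,0,0,0],[1,0.0138,-0.0422,0.005,0,0,0],[1,0.0138,-0.0422,0.005,0,0,0],[1,0.0138,-0.0422,0.005,0,0,0],[1,0.0138,-0.0422,0.005,0,0,0]]]'
python3 - <<'E'
from h import *
from scipy.spatial.transform import Rotation as Ro
s=observe();p=grab_frame("wrist");cv2.imwrite("pics/w1.png",p["image"][:,:,::-1])
Rt=Ro.from_euler("xyz",s["tool_rot"]).as_matrix();T=np.array(p["T_tool_cam"])
print(s["position"])
R=(Rt@T[:3,:3]).T;c=Rt@T[:3,3]+s["position"];p["R"]=R;p["t"]=-R@c
for k,z in (("ridge",.058),("box",0)):
    for r in tip_of(p,k)[:2]:
        u,v=r["position"];print(k,r["confidence"],u,v,w(p,u,v,z),w(p,u,v))
for r in outline_of(p,"ridge")[:1]:
    print(r["extent"])
E
```

```text
clock: 2.75
position: [0.4946, 0.1435, 0.1813]
tool_rot: [-3.142, -0.001, 0.215]
force: [1.7, -1.0, -0.4]
grip_width: 0.0002
finger_force: 0.0
[0.49461178 0.14347654 0.18131569]
ridge 0.95 256.9 226.7 [0.48624909 0.18533031 0.058     ] [0.48865304 0.18472868 0.065112  ]
box 0.64 296.7 205.5 [0.49193909 0.16100442 0.        ] [0.50442046 0.16128527 0.04805032]
[255.4, 220.2, 153.2, 95.3]
```

View pics/w1.png

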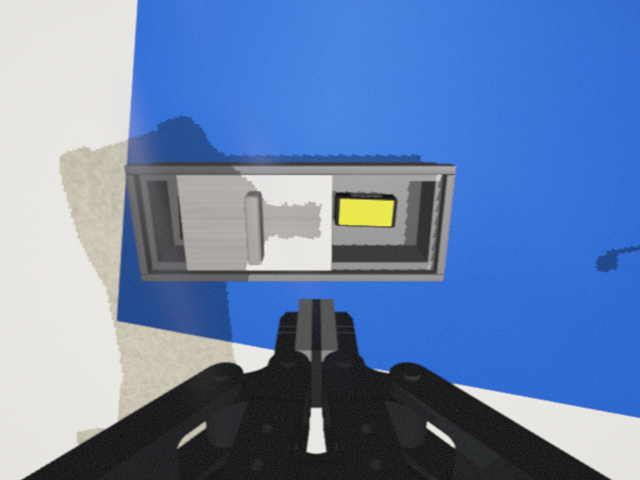

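The wrist view shows the ridge at pixel (256,227), parallel to tool x, with the shut fingers at (317,310). The measured ridge position matches the prediction. Descending onto the cover behind the ridge.

```bash
python3 -m creep '[[[1,0,0,0.035,0,0,0],[1,0,0,0.035,0,0,0],[1,0,0,0.035,0,0,0],[1,0,0,0.012,0,0,0],[1,0,0,0.006,0,0,0],[1,0,-0.008,0,0,0,0],[1,0,-0.008,0,0,0,0]]]'; python3 -m creep '[[[1,0,-0.005,0,0,0,0],[1,0,-0.005,0,0,0,0],[1,0,-0.005,0,0,0,0]]]'
```

```text
clock: 3.65
position: [0.4918, 0.1579, 0.0596]
tool_rot: [-3.141, -0.002, 0.215]
force: [-1.0, 0.0, 0.5]
grip_width: 0.0004
finger_force: 0.0
clock: 3.95
position: [0.4882, 0.1724, 0.0589]
tool_rot: [3.142, -0.001, 0.216]
force: [0.8, -1.5, 2.4]
grip_width: -0.0001
finger_force: 1.6
```

```bash
python3 -m creep '[[[1,0,-0.005,0,0,0,0],[1,0,-0.005,0,0,0,0],[1,0,-0.003,0,0,0,0]]]'
```

```text
clock: 4.25
position: [0.4852, 0.1851, 0.0584]
tool_rot: [-3.142, -0.0, 0.216]
force: [1.0, -1.2, 3.5]
grip_width: -0.0001
finger_force: 1.6
```

```bash
python3 -m creep '[[[1,0,-0.003,0,0,0,0],[1,0,-0.003,0,0,0,0],[1,0,0,0,0,0,0]]]'; python3 -m creep '[[[1,0,-0.003,0,0,0,0],[1,0,-0.002,0,0,0,0],[1,0,0,0,0,0,0]]]'
```

```text
clock: 4.55
position: [0.4838, 0.1909, 0.0583]
tool_rot: [-3.141, 0.0, 0.216]
force: [-0.3, -0.5, 1.6]
grip_width: 0.0002
finger_force: 0.3
clock: 4.85
position: [0.4827, 0.1954, 0.0582]
tool_rot: [3.141, 0.0, 0.216]
force: [1.5, -1.9, -0.3]
grip_width: 0.0003
finger_force: 0.7
```

```bash
python3 -m creep '[[[1,0,-0.002,0,0,0,0],[1,0,-0.002,0,0,0,0]]]';python3 -m creep '[[[1,0,-0.002,0,0,0,0],[1,0,0,0,0,0,0]]]'
python3 - <<'E'
from h import *
p=grab_frame("side")
cv2.imwrite("pics/s2.png",cv2.resize(p["image"][250:400,250:410,::-1],(640,600)))
for r in tip_of(p,"ridge")[:1]:
    u,v=r["position"];print(r["confidence"],w(p,u,v,.058))
E
```

```text
clock: 5.05
position: [0.4823, 0.1966, 0.0581]
tool_rot: [3.138, 0.001, 0.213]
force: [6.8, -23.4, 3.3]
grip_width: -0.0003
finger_force: 12.0
clock: 5.25
position: [0.4823, 0.1967, 0.0581]
tool_rot: [3.136, 0.001, 0.212]
force: [7.3, -25.9, 5.0]
grip_width: -0.0003
finger_force: 13.4
0.73 [0.48782045 0.20455864 0.058     ]
```

View pics/s2.png

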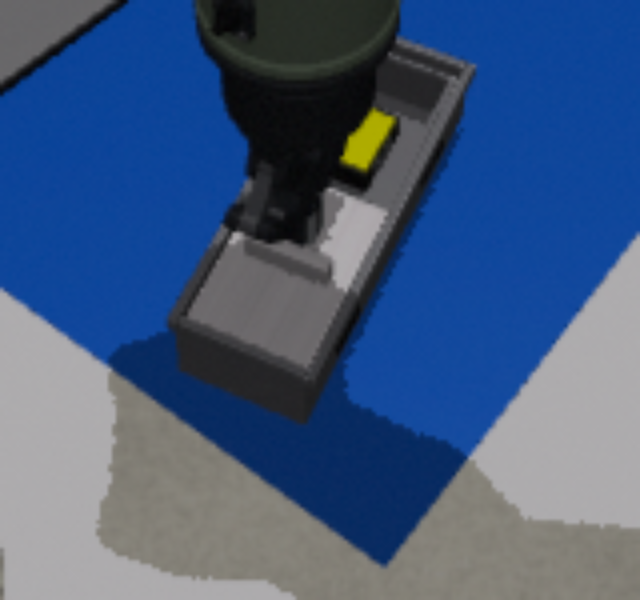

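The cover is against its end stop at 26 N, and the picture shows its plate meeting the end wall. Backing off and moving to the switch.

```bash
python3 -m creep '[[[1,0,0.02,0,0,0,0],[1,0,0.005,-0.03,0,0,0],[1,0,0,-0.05,0,0,0],[1,0,0,-0.05,0,0,0],[1,-0.0133,0.0433,0,0,0,0],[1,-0.0133,0.0433,0,0,0,0],[1,-0.0133,0.0433,0,0,0,0],[1,-0.0133,0.0433,0,0,0,0],[1,-0.0133,0.0433,0,0,0,0],[1,-0.0133,0.0433,0,0,0,0]]]'; python3 -m creep '[[[1,-0.0133,0.035,0,0,0,0],[1,0,0,0,0,0,0]]]'
python3 - <<'E'
from h import *
from scipy.spatial.transform import Rotation as Ro
np.set_printoptions(precision=4,suppress=True)
for n in ("wrist","top"):
    s=observe();p=grab_frame(n)
    if n=="wrist":
        cv2.imwrite("pics/w2.png",p["image"][:,:,::-1])
        Rt=Ro.from_euler("xyz",s["tool_rot"]).as_matrix();T=np.array(p["T_tool_cam"])
        R=(Rt@T[:3,:3]).T;p["R"]=R;p["t"]=-R@(Rt@T[:3,3]+s["position"])
    print(s["position"])
    for k,z in (("roller",.083),("switch",0),("ridge",.058)):
        for r in tip_of(p,k)[:1]:
            u,v=r["position"];print(k,r["confidence"],u,v,w(p,u,v,z),w(p,u,v))
    if n=="wrist":
        for r in outline_of(p,"roller")[:1]:
            print(r["extent"],r["confidence"])
            vs,us=np.nonzero(r["region"]);P=np.array([w(p,a,b) for a,b in zip(us,vs)])
            P=P[(P[:,2]>.086)&(P[:,2]<.097)];print(len(P),P.mean(0),P.min(0),P.max(0))
E
```

```text
clock: 6.35
position: [0.464, -0.0955, 0.1884]
tool_rot: [-3.141, -0.0, 0.216]
force: [0.5, 0.5, -0.1]
grip_width: -0.0003
finger_force: 0.0
clock: 6.55
position: [0.4577, -0.1356, 0.1882]
tool_rot: [3.141, 0.001, 0.209]
force: [0.6, 1.2, 0.5]
grip_width: -0.0003
finger_force: 0.0
[ 0.4577 -0.1356  0.1882]
roller 0.74 331.6 168.7 [ 0.5022 -0.1344  0.083 ] [ 0.5034 -0.1338  0.0909]
ridge 0.71 6.2 83.6 [0.5081 0.0777 0.058 ] [0.5042 0.1022 0.0237]
[372.5, 155.4, 108.4, 55.5] 0.83
626 [ 0.5042 -0.1345  0.0893] [ 0.4953 -0.1441  0.086 ] [ 0.5146 -0.1254  0.0919]
[ 0.4592 -0.1298  0.1883]
ridge 0.64 128.7 286.3 [0.4834 0.4751 0.058 ] [0.4886 0.491  0.0113]
```

View pics/w2.png

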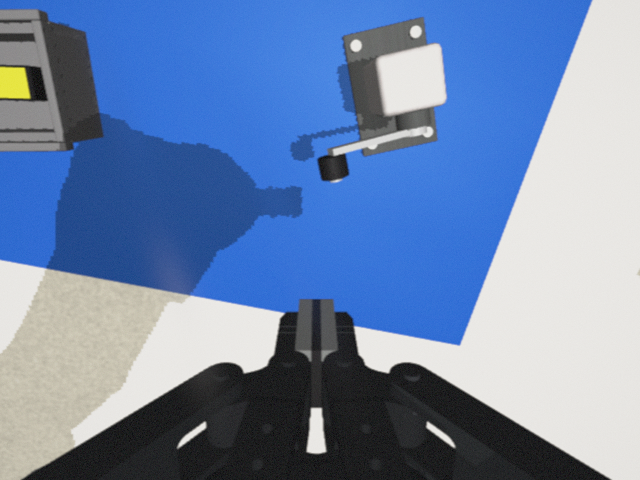

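The wrist view shows the black roller at pixel (333,167), on the robot side of the lever. Measured position is about (0.502, −0.136).

```bash
python3 -m creep '[[[1,0.02,0.007,0,0,0,0],[1,0.019,0.0075,0,0,0,0],[1,0,0,0.03,0,0,0],[1,0,0,0.03,0,0,0],[1,0,0,0.02,0,0,0],[1,0,0,0,0,0,0],[1,0,0,0,0,0,0]]]'
```

```text
clock: 7.7
position: [0.5003, -0.1367, 0.1087]
tool_rot: [-3.141, 0.0, 0.216]
force: [-0.1, -0.2, 0.6]
grip_width: 0.0
finger_force: 0.0
```

```bash
python3 -m creep '[[[1,0,0,0.010,0,0,0],[1,0,0,0.010,0,0,0],[1,0,0,0,0,0,0]]]'; python3 -m creep '[[[1,0,0,0.005,0,0,0],[1,0,0,0.005,0,0,0],[1,0,0,0,0,0,0]]]'
python3 - <<'E'
from h import *
p=grab_frame("wrist");cv2.imwrite("pics/w3.png",p["image"][:,:,::-1])
E
```

```text
clock: 8.0
position: [0.4999, -0.1368, 0.0875]
tool_rot: [-3.141, 0.001, 0.216]
force: [0.2, -1.7, 1.4]
grip_width: 0.0001
finger_force: 0.5
clock: 8.3
position: [0.5001, -0.1368, 0.0778]
tool_rot: [-3.141, 0.0, 0.216]
force: [-0.4, 1.6, 1.8]
grip_width: -0.0
finger_force: 1.4
```

View pics/w3.png

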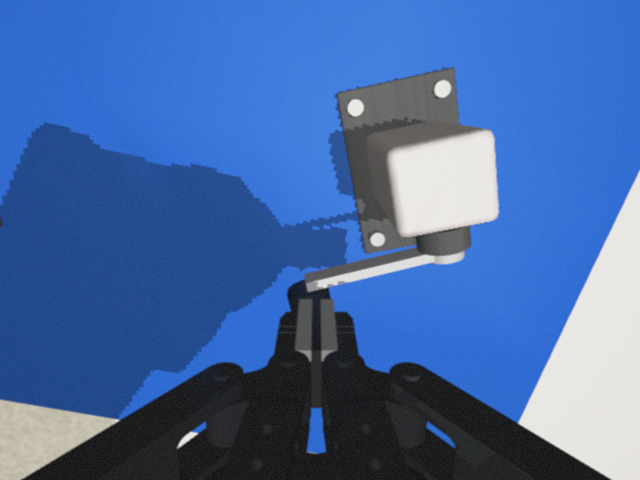

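The roller shows at (305,293) under the fingertips, and the lever is going down. Pressing to about 22 mm.

```bash
python3 -m creep '[[[1,0,0,0.004,0,0,0],[1,0,0,0.003,0,0,0],[1,0,0,0,0,0,0],[1,0,0,0,0,0,0]]]'
python3 - <<'E'
from h import *
from scipy.spatial.transform import Rotation as Ro
s=observe();p=grab_frame("wrist");print(s["position"],s["force"])
Rt=Ro.from_euler("xyz",s["tool_rot"]).as_matrix();T=np.array(p["T_tool_cam"])
R=(Rt@T[:3,:3]).T;p["R"]=R;p["t"]=-R@(Rt@T[:3,3]+s["position"])
for u,v in ((300,290),(305,285),(298,295),(320,280),(340,275),(380,265),(420,256)): print(u,v,p["image"][v,u],np.round(w(p,u,v),4))
E
```

```text
clock: 8.75
position: [0.5002, -0.1369, 0.0713]
tool_rot: [-3.142, 0.0, 0.215]
force: [-0.1, 2.0, 4.1]
grip_width: -0.0001
finger_force: 1.8
[ 0.50019295 -0.13688837  0.07126429] [-0.08705999  2.03541254  4.06991193]
300 290 [30 32 47] [ 0.5077 -0.1268  0.0637]
305 285 [146 145 149] [ 0.5117 -0.1282  0.0664]
298 295 [26 33 44] [ 0.5076 -0.1262  0.0682]
320 280 [158 157 156] [ 0.5816 -0.1175  0.2131]
340 275 [95 92 92] [ 0.5182 -0.1413  0.0646]
380 265 [91 91 90] [ 0.5253 -0.1564  0.0628]
420 256 [84 83 82] [ 0.5322 -0.1715  0.0618]
```

```bash
python3 -m creep '[[[1,0,0,0.003,0,0,0],[1,0,0,0,0,0,0],[1,0,0,0,0,0,0],[1,0,0,-0.02,0,0,0],[1,0,0,-0.04,0,0,0],[1,0,0,-0.04,0,0,0],[1,-0.04,0,-0.03,0,0,0],[1,-0.04,0,0,0,0,0],[1,0,0,0,0,0,0],[1,0,0,0,0,0,0]]]'
python3 - <<'E'
from h import *
s=observe();print(s["position"])
p=grab_frame("top");cv2.imwrite("pics/t3.png",cv2.resize(p["image"][200:350,190:450,::-1],(780,450),interpolation=2))
for k,z in (("roller",.083),("ridge",.058)):
    for r in tip_of(p,k)[:1]:
        u,v=r["position"];print(k,r["confidence"],w(p,u,v,z),w(p,u,v))
E
```

```text
clock: 9.8
position: [0.4216, -0.1545, 0.1987]
tool_rot: [3.141, -0.0, 0.214]
force: [1.5, 0.2, -0.4]
grip_width: -0.0002
finger_force: 0.0
[ 0.4216223  -0.15454472  0.19867717]
roller 0.59 [ 0.5007047  -0.13285158  0.083     ] [ 0.50034582 -0.13252431  0.0858329 ]
```

View pics/t3.png

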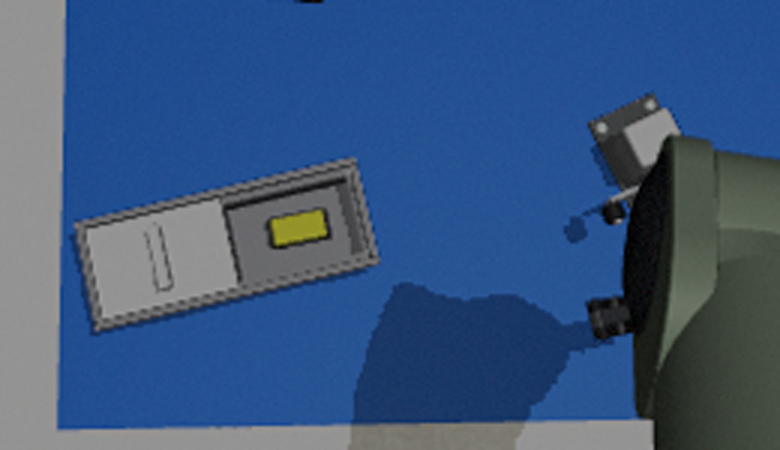

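The cover is fully home at the left end: the ridge is at crop (158,257) and there is no gap at the stop. The small pack at (300,227) is uncovered, and the roller at (613,212) is back in its rest position. The arm is clear of everything.

```bash
python3 -c "from workcell import *; print(job_done())"
```

```text
the job is handed in; nothing more can be done
None
```

The job is handed in: the cover is fully home over the larger pack's bay, the lever was pressed about 22–24 mm (past its 16 mm click point, short of forcing) and sprang back, and the packs and bystanders were not touched; no pass/fail verdict came back.

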